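# Unload a pressed-herb plate and show its label end

### The arm

A 7-joint arm with a two-finger parallel gripper is mounted at the origin on the work surface. World frame = base frame: x ahead of the robot, y to its left, z up, the work surface at z = 0. Lengths are in m, angles in degrees, forces in N, time in s.
With the tool pointing down it reaches from about 0.425 to 0.875 m from the base axis. Payload 4.7 kg.
Tool frame: the origin (TCP) lies midway between the tips of the shut fingers; the grasp point (between the pads) lies 19 mm behind it; z points along the fingers, y is the direction in which the jaws open and shut (so a half turn about z gives the same grasp; the last joint's range is limited). The gripper opens to 87 mm and grips with 3 to 60 N. Pads are 19 mm wide; open, the fingers measure 117 mm over their backs; the gripper's body (75 mm by 190 mm) begins 51 mm behind the grasp point.
Start: joints at [-62.217, 18.392, -4.016, 83.108, 1.295, 78.541, -3.26], TCP at [0.295, 0.579, 0.223] pointing down, gripper open.
Joint ranges: [-163.93, 163.93], [-17.29, 119.83], [-79.2, 71.16], [3.27, 140.29], [-89.18, 269.18], [5.43, 117.66], [-154.24, 154.24]. Speed limits (degrees/s): [147.25, 147.25, 180, 180, 180, 180, 180].

### API

Orientations are given as [roll, pitch, yaw] about the fixed x, y, z axes, in that order (R = Rz(yaw) Ry(pitch) Rx(roll)).
In Python, from cell import env gives the robot as it stands.
- The arm moves only by the tool apply_moves, never from a script. Its argument "targets" is a list of rows, each a list of 2 entries, a list of its own where there are three numbers: the shift along the world's x, y, z in mm, then the turn, a rotation vector about the world's x, y, z in rad. A call has 1 to 8 rows; each row is the pose to reach, as a shift and turn from the pose commanded when the call began; what a row does not reach only later rows make up. A row lasts 1/10 s, in which the tool goes at most 50 mm and 8.59 degrees, less where a joint would pass 70% of its speed; a pose out of reach is approached as far as the arm can. A call with a gripper value outside its range is refused whole. "hand" is the finger opening in mm, from 0 to 87, set as the call begins (left out, the last holds). The fingers move at their own pace and stop on an object; "squeeze" is the grip in N (left out, the last holds). Time passes only in rows, so rows that repeat a pose let the fingers close. It gives the time, the measured TCP pose, the force and the opening at its end, in the units of the state.
- env.get_obs(): the state, without advancing time (a new reading comes with each control period).
- env.read_camera(name): name is "scene" or "top" or "wrist"; returns a dict with "image" (384x512x3 uint8, red, green, blue), "camera_matrix" (3x3 intrinsics, pixels), "camera_from_world" (4x4, takes a point from world to camera coordinates); the wrist camera has in their place "mount" (4x4, takes a point from camera to tool coordinates, whose origin is the TCP and whose axes are the flange's). Camera axes: x right, y down, z forward; pixel columns grow to the right and rows downward; lengths in m; the calibration is good to about 2 mm. A picture is of the moment at which its call begins: read the wrist's pose just before it. There is no depth.
- env.sign_off(): hands the job in, once; it reports no verdict.
Trained networks look in a picture, given as the dict that the camera call returned (one of the last four; its "shot" number tells which), for a name from the list of things; names that differ only in an ending like _2 or _b are one class to them, and where a whole thing is asked for, a point or a joint stands for the part that bears it (a point fixed in the world has none). Each returns a list of dicts, best first, with "conf" (0 to 1); they miss things now and then, are a little off and sometimes report something else, mostly with a low value. They report only what shows in the picture. A call takes as long as a camera call. They do not tell look-alikes from the thing itself.
- env.regions_of(picture, target): "region" (384x512 bool, what is visible of it) and "rect" ([left, top, right, bottom] in pixels, round what is visible of it).
The state is a dict: "time_s": time; "qpos": joint angles; "joint_velocities": joint speeds; "effort": joint torques, N m; "tool_pos": TCP position; "tool_rot": TCP orientation; "force": force on the tool from outside, world axes, zero at the start; "wrist_torque": the same for the moment, N m; "grip_width": finger opening in m.
Only numpy, scipy, OpenCV 4.12 (cv2) and the standard library are available. Lean on these libraries where they do the work, as an engineer would, in place of code of your own. Each camera call takes 0.05 s, during which the arm holds its last target. There are 200 camera calls.

### The job

The herb sealed in the glass plate has finished pressing. Count the two brass weights off the plate into the wooden weight tray, standing upright on the tray floor, and leave the spare weight and everything else on the table where it is. Then lift the plate off its cradle and present it over the middle of the light pad, roughly 18 cm above the table, face still up and sloping about 35 degrees with its label end (the end with the small corner notch) as the high end; finish while still holding it there, steady.

Things in the scene. Friction and masses are not known exactly. Their poses are not given: they have to be found in the camera images.
- plate: glass plate 130 x 56 x 6 mm, 90 g, green sprig in its clear middle, both ends frosted alike (25 mm). Starts face up on the cradle's bars, underside at 34 mm, two weights on it. A 15 x 15 mm corner notch marks the label end, which may point any way. Origin: centre of the underside; x along the length to the notched end, y to the notched corner's side, z out of the face. Mid-length, its long edges are free
- notch_end (a point): middle of the plate's label (notched) end: 65 mm from the plate's centre along its x, at half the thickness
- weight_a: brass pressing weight: plain cylinder 30 mm in diameter and 34 mm high, with a 16 mm knob on top (47 mm high in all), about 200 g; origin at the centre of its underside, z up along its axis. Starts on the plate, on the half away from the notch, 26 to 36 mm from the plate's centre along its length and within 6 mm of its centre line. Either weight may go first
- weight_b: brass pressing weight: plain cylinder 30 mm in diameter and 34 mm high, with a 16 mm knob on top (47 mm high in all), about 200 g; origin at the centre of its underside, z up along its axis. Starts on the plate, on the half with the notch, 26 to 36 mm from the centre along its length and within 6 mm of its centre line
- spare_weight: spare brass weight of the same shape and size, standing on the table on the robot's side of the cradle; it stays there. Origin at the centre of its underside
- cradle: fixed dark wooden cradle under the plate: two bars 16 x 66 mm, 34 mm high, their centres 50 mm either side of the origin along x, joined by a 36 mm wide, 6 mm thick base strip along x. Origin at the centre of its underside; same x direction as the plate at the start
- tray: fixed low dark wooden weight tray, open on top, 150 x 130 mm (x, y), 18 mm high, walls and floor 5 mm thick, empty at the start. To the left or right of the cradle, opposite the light pad. Origin at the centre of its underside, z up
- pad: fixed flat light pad, grey with a white top, 150 x 130 mm (x, y), 10 mm high. Origin at the centre of its underside, z up
- amber_bottle: bystander: amber bottle, 36 mm in diameter, 85 mm high, beyond the cradle; origin at the centre of its underside
- beaker: bystander: glass beaker, 54 mm in diameter, 60 mm high, beyond the cradle; origin at the centre of its underside
- jar: bystander: closed jar, 50 mm in diameter, 60 mm high, at the near left; origin at the centre of its underside
- cork: bystander: cork stopper, 28 mm in diameter, 30 mm high, on the robot's side of the cradle; origin at the centre of its underside
- wood_block: bystander: wooden block 50 x 35 x 22 mm at the near right; origin at the centre of its underside
There are look-alikes about, which are no part of the job. Leave any red look-alike of the tray alone. Of the things that look like the pad, take the one that is nearest to the robot's base at the start.

How it is judged (in metres and radians):
On the way, in this order (a step that is already met when the one before it is completed fails the run):
1. both weights stand upright on the tray floor, let go (x of weight_a in the frame of tray between -0.06 and 0.06 m and y of weight_a in the frame of tray between -0.05 and 0.05 m and z of weight_a in the frame of tray between 0 and 0.012 m and angle between each of weight_a, weight_b's own z axis and vertical below 0.2 rad and x of weight_b in the frame of tray between -0.06 and 0.06 m and y of weight_b in the frame of tray between -0.05 and 0.05 m and z of weight_b in the frame of tray between 0 and 0.012 m and contact force between the fingers and weight_a below 0.1 N and contact force between the fingers and weight_b below 0.1 N), for 0.2 s.
2. the plate is lifted clear of its cradle, in the gripper (height (world z) of plate above 0.08 m and contact force between the fingers and plate above 0.5 N), for 0.2 s.
At the end, for the whole second after the job is handed in: Both weights stand upright (within 11 degrees) on the tray floor. The gripper alone holds the plate, still, its centre within 60 mm of the light pad's centre in plan and 100 to 270 mm above the table, face up, its length sloping 20 to 52 degrees with the notched end high (x of weight_a in the frame of tray between -0.06 and 0.06 m and y of weight_a in the frame of tray between -0.05 and 0.05 m and z of weight_a in the frame of tray between 0 and 0.012 m and angle between each of weight_a, weight_b's own z axis and vertical below 0.2 rad and x of weight_b in the frame of tray between -0.06 and 0.06 m and y of weight_b in the frame of tray between -0.05 and 0.05 m and z of weight_b in the frame of tray between 0 and 0.012 m and horizontal distance between plate and pad below 0.06 m and height (world z) of plate between 0.1 and 0.27 m and angle between plate's own x axis and vertical between 0.66 and 1.22 rad and angle between plate's own z axis and vertical below 0.95 rad and contact force between the fingers and plate above 0.5 N and contact force between plate and pad below 0.1 N and contact force between plate and cradle below 0.1 N and contact force between plate and tray below 0.1 N and linear speed of plate below 0.03 m/s and angular speed of plate below 0.2 rad/s); the arm keeps its last pose, push and grip.
It fails at once if the spare weight is moved more than 25 mm (distance of spare_weight from where it was at the start of the episode above 0.025 m).
It fails at once if another bystander is moved more than 25 mm (distance of any of amber_bottle, beaker, jar, cork, wood_block from where it was at the start of the episode above 0.025 m).
It fails at once if the plate is dropped onto the table (height (world z) of plate below 0.015 m).
It also fails if it takes over 61 s, if anything falls off the work surface, if the arm or the gripper's body presses on something with over 40 N, if the wrist force passes 120 N, or if a joint passes its speed limit or range.

## Working session

There is one attempt and no reset: what is moved stays moved. The work goes in short steps, Python scripts to look and compute and a tool call to move; the robot and the scene stay as the last step left them, time stands still between calls to the robot, and variables do not carry over. Pictures are saved under pics/ and viewed, about 8 in all and at most 12, crops included, and the job is handed in when it is done.

Besides the shell and the picture viewer there is one more tool, called by a JSON object that holds its "api" and its "payload". apply_moves: Moves the arm, as the interface text tells. Its arguments: {"type":"object","properties":{"targets":{"type":"array","items":{"type":"array"}},"hand":{"type":"number"},"squeeze":{"type":"number"}},"required":["targets"]}

```bash
mkdir -p pics
cat > h.py <<'E'
import numpy as np, cv2, sys
from cell import env
from scipy.spatial.transform import Rotation as R
def save(p,name): cv2.imwrite('pics/'+name, cv2.cvtColor(p['image'],cv2.COLOR_RGB2BGR))
def cam(p, o=None):
    K=np.array(p['camera_matrix'])
    if 'camera_from_world' in p: T=np.array(p['camera_from_world'])
    else:
        W=np.eye(4); W[:3,:3]=R.from_euler('xyz',o['tool_rot'],degrees=True).as_matrix(); W[:3,3]=o['tool_pos']
        T=np.linalg.inv(W@np.array(p['mount']))
    return K,T
def ray(c,uv):
    K,T=c; d=np.linalg.inv(K)@np.array([uv[0],uv[1],1.]); Rm=T[:3,:3]
    return -Rm.T@T[:3,3], Rm.T@d
def onz(c,uv,z):
    o,d=ray(c,uv); return o+d*(z-o[2])/d[2]
def proj(c,P):
    K,T=c; q=K@(T[:3,:3]@np.asarray(P,float)+T[:3,3]); return q[:2]/q[2]
def tri(obs):
    A=np.zeros((3,3));b=np.zeros(3)
    for c,uv in obs:
        o,d=ray(c,uv); d=d/np.linalg.norm(d); M=np.eye(3)-np.outer(d,d); A+=M;b+=M@o
    return np.linalg.solve(A,b)
E
python3 - <<'E'
from h import *
print(env.get_obs())
im=[]
for n in ('scene','top'):
    p=env.read_camera(n); c=cam(p); im.append(p['image'])
    print(n, 'campos', (-c[1][:3,:3].T@c[1][:3,3]).round(3))
    for t in ('plate','weight_a','cradle','tray','pad','amber_bottle','beaker','jar','cork','wood_block'):
        for r in env.regions_of(p,t)[:4]:
            m=r['region']; ys,xs=np.nonzero(m); 
            print(t, round(r['conf'],2), np.array(r['rect']).round(), xs.mean().round(1), ys.mean().round(1), onz(c,(xs.mean(),ys.mean()),0.02)[:2].round(3))
    save(p,n+'1.png')
cv2.imwrite('pics/both.png', cv2.resize(np.vstack(im)[:,:,::-1],None,fx=.78,fy=.78))
E
```

```text
{'time_s': 0.0, 'qpos': array([-62.21598273,  18.43855188,  -4.01461817,  83.17310973,
         1.29561476,  78.5398306 ,  -3.26063061]), 'joint_velocities': array([-0.0502727 , -0.08310941, -0.02150933,  0.09479501,  0.04266469,
        0.04891794, -0.03554204]), 'effort': array([-3.49305010e-04, -4.91296005e+01, -4.04215185e-01, -3.12539649e+01,
       -6.40789443e-02,  4.35210345e-02,  1.71829274e-04]), 'tool_pos': array([0.29466814, 0.5787729 , 0.22148284]), 'tool_rot': array([-1.79893777e+02,  6.51359840e-03,  1.53024324e+02]), 'force': array([-0.12218217, -0.38660229, -0.27584207]), 'wrist_torque': array([ 0.00593411,  0.01098539, -0.06237163]), 'grip_width': 0.0874297608952753}
scene campos [1.157 0.351 0.833]
plate 0.65 [232. 189. 255. 227.] 241.6 208.0 [0.571 0.004]
plate 0.64 [134. 150. 195. 198.] 164.6 171.7 [ 0.56  -0.274]
weight_a 0.5 [241. 202. 250. 215.] 245.0 207.7 [0.565 0.012]
weight_a 0.49 [239. 181. 247. 199.] 240.6 190.2 [ 0.513 -0.033]
cradle 0.65 [230. 213. 254. 232.] 243.4 224.3 [0.619 0.037]
tray 0.91 [134. 106. 191. 144.] 162.0 123.5 [ 0.373 -0.43 ]
tray 0.6
[... 894 characters left out ...]
0. 136.] 233.8 131.3 [0.767 0.123]
tray 0.66 [372. 223. 410. 263.] 390.9 242.3 [ 0.359 -0.437]
tray 0.61 [328. 170. 364. 216.] 344.7 189.7 [ 0.548 -0.28 ]
pad 0.93 [115. 184. 151. 225.] 134.3 204.8 [0.495 0.476]
pad 0.92 [176. 169. 217. 216.] 193.7 193.8 [0.534 0.265]
pad 0.41 [326. 239. 342. 253.] 333.9 241.7 [ 0.362 -0.235]
amber_bottle 0.66 [229. 125. 239. 138.] 233.5 131.2 [0.767 0.124]
beaker 0.74 [292. 124. 306. 140.] 298.0 132.7 [ 0.761 -0.115]
beaker 0.69 [268. 185. 276. 195.] 271.5 189.2 [ 0.55  -0.015]
jar 0.61 [204. 236. 216. 247.] 209.6 241.8 [0.363 0.205]
cork 0.58 [299. 223. 300. 226.] 297.6 226.1 [ 0.417 -0.107]
wood_block 0.73 [330. 236. 342. 251.] 334.1 242.1 [ 0.36  -0.235]
```

View pics/top1.png

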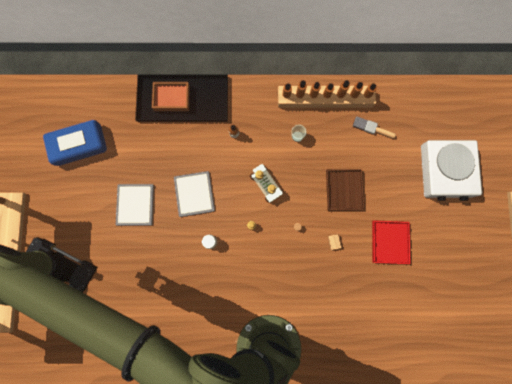

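View pics/scene1.png

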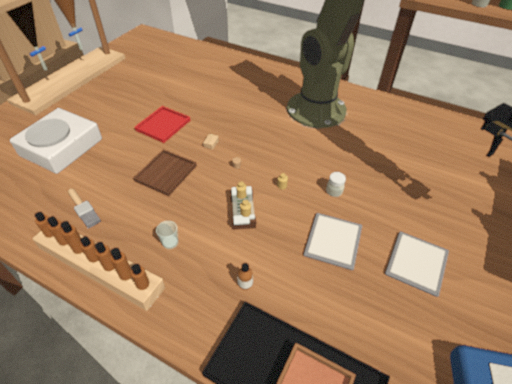

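The top view shows two white pads at about (194,194) and (134,205); the nearer to the base is (0.53, 0.27). The dark tray is at (345,190), the red look-alike at (391,242), and the plate with two weights at (266,183). The spare weight is at (251,225). The scene view agrees with all of this. I'll move over the cradle for a wrist view.

{"api": "apply_moves", "payload": {"targets": [[[16, -45, 10], [0, 0, -0.145]], [[32, -90, 20], [0, 0, -0.29]], [[48, -135, 30], [0, 0, -0.435]], [[64, -180, 40], [0, 0, -0.58]], [[80, -225, 50], [0, 0, -0.725]], [[96, -270, 60], [0, 0, -0.87]], [[112, -315, 70], [0, 0, -1.015]], [[128, -360, 80], [0, 0, -1.16]]]}}

```text
time_s: 1.9
tool_pos: [0.4232, 0.2173, 0.3033]
tool_rot: [180.0, -0.0, 86.2]
force: [2.0, -0.5, 0.0]
grip_width: 0.0868
```

{"api": "apply_moves", "payload": {"targets": [[[16, -45, 5], [0, 0, -0.145]], [[32, -90, 10], [0, 0, -0.29]], [[48, -135, 15], [0, 0, -0.435]], [[64, -180, 15], [0, 0, -0.58]], [[80, -215, 15], [0, 0, -0.725]], [[80, -215, 15], [0, 0, -0.86]], [[80, -215, 15], [0, 0, -0.86]], [[80, -215, 15], [0, 0, -0.86]]]}}

```text
time_s: 2.7
tool_pos: [0.5027, 0.0051, 0.3176]
tool_rot: [-180.0, -0.0, 37.5]
force: [0.4, 0.3, 0.3]
grip_width: 0.087
```

Run:
```python
from h import *
o=env.get_obs(); p=env.read_camera('wrist'); c=cam(p,o)
print(o['qpos'].round(1),o['tool_pos'].round(3),o['tool_rot'].round(1)); print(np.array(p['mount']).round(3))
np.savez('w1.npz',K=c[0],T=c[1],im=p['image'])
for t in ('plate','weight_a','tray','cork','cradle','notch_end'):
    for r in env.regions_of(p,t)[:4]:
        m=r['region'].astype(np.uint8); ys,xs=np.nonzero(m); mr=cv2.minAreaRect(np.c_[xs,ys].astype(np.float32))
        print(t, round(r['conf'],2), np.array(r['rect']).round(), m.sum(), np.array(mr[0]).round(1), np.array(mr[1]).round(1), round(mr[2],1), onz(c,mr[0],0.04)[:2].round(3))
cv2.imwrite('pics/w1.png', cv2.resize(p['image'][:,:,::-1],None,fx=1.5,fy=1.5))
```

```text
[-31.2  -2.4  26.9  95.6   1.1  86.6 -56.9] [0.503 0.005 0.318] [-180.    -0.    37.5]
[[-0.    -0.969 -0.247  0.067]
 [ 1.    -0.    -0.001  0.   ]
 [ 0.    -0.247  0.969 -0.162]
 [ 0.     0.     0.     1.   ]]
plate 0.65 [254.  69. 305. 174.] 3331 [280.  120.7] [ 45.6 103.4] 4.3 [0.573 0.009]
plate 0.58 [176. 174. 198. 198.] 411 [185. 186.] [19.8 24. ] 45.0 [0.426 0.057]
plate 0.22 [265. 244. 279. 249.] 107 [270. 246.] [ 8. 14.] 90.0 [ 0.428 -0.09 ]
weight_a 0.76 [268.  84. 294. 108.] 532 [279.5  95.5] [24.  26.9] 45.0 [0.597 0.029]
weight_a 0.6 [270. 142. 293. 163.] 483 [280.5 150.5] [25. 23.] 90.0 [ 0.544 -0.016]
tray 0.69 [370. 189. 458. 251.] 2664 [411.7 230.8] [54.3 79.1] 43.0 [ 0.569 -0.235]
tray 0.42 [176. 173. 201. 198.] 459 [184.8 185.8] [20.5 25.5] 45.0 [0.426 0.058]
cradle 0.71 [253.  76. 308. 168.] 252 [280.1 121.9] [51.2 89.6] 3.9 [0.572 0.008]
notch_end 0.85 [256.  68. 309. 175.] 3202 [280.1 120.6] [ 44.7 102.8] 3.6 [0.573 0.009]
```

View pics/w1.png

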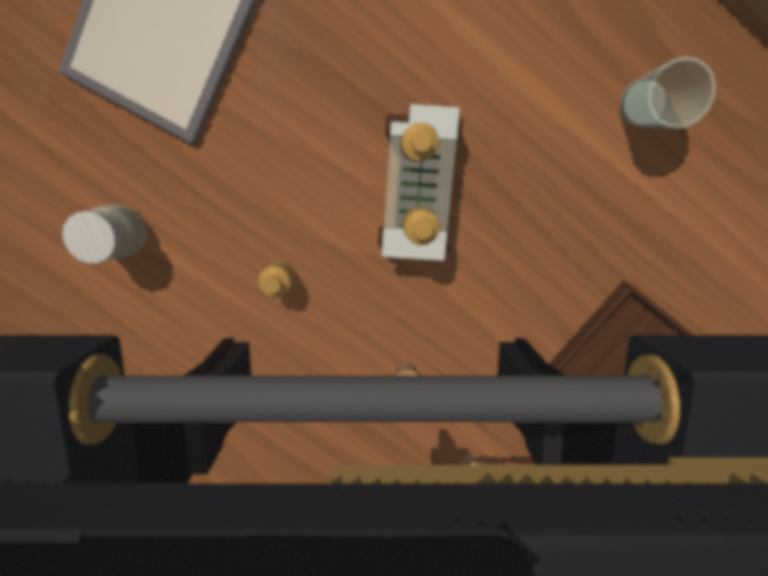

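The wrist view shows the notch at the upper-left corner of the plate, around (400,115), so the label end is the far end at a yaw of about 35°. Weight_b is at (421,140), weight_a at (421,225) and the spare at (274,280). I'll look again from closer.

{"api": "apply_moves", "payload": {"targets": [[[5, -7, -35], [0, 0, -0.035]], [[10, -14, -75], [0, 0, -0.07]], [[15, -20, -110], [0, 0, -0.07]], [[15, -20, -110], [0, 0, -0.07]], [[15, -20, -110], [0, 0, -0.07]]]}}

```text
time_s: 3.55
tool_pos: [0.5178, -0.0155, 0.2081]
tool_rot: [-180.0, 0.0, 33.3]
force: [0.4, -0.2, 1.0]
grip_width: 0.087
```

Run:
```python
from h import *
o=env.get_obs(); p=env.read_camera('wrist'); c=cam(p,o)
d=np.load('w1.npz'); c1=(d['K'],d['T'])
print(o['tool_pos'].round(3),o['tool_rot'].round(1))
np.savez('w2.npz',K=c[0],T=c[1],im=p['image'])
ws=[]
for t in ('plate','weight_a','notch_end'):
    for r in env.regions_of(p,t)[:3]:
        m=r['region'].astype(np.uint8); ys,xs=np.nonzero(m); mr=cv2.minAreaRect(np.c_[xs,ys].astype(np.float32))
        b=cv2.boxPoints(mr)
        print(t, round(r['conf'],2), np.array(r['rect']).round(), m.sum(), np.array(mr[0]).round(1), np.array(mr[1]).round(1), round(mr[2],1), onz(c,mr[0],0.04)[:2].round(3))
        print('  corners@.04', [onz(c,q,0.04)[:2].round(4).tolist() for q in b])
        if t=='weight_a':
            # top knob / region fit: project model silhouette by searching x,y,z0
            cont=m
            from scipy.optimize import minimize
            ang=np.linspace(0,2*np.pi,40)
            def sil(P):
                pts=[]
                for rr,z in ((.015,0),(.015,.034),(.008,.034),(.008,.047)):
                    pts.append([proj(c,[P[0]+rr*np.cos(a),P[1]+rr*np.sin(a),P[2]+z]) for a in ang])
                M=np.zeros(m.shape,np.uint8)
                for q in ((0,1),(2,3)):
                    h=cv2.convexHull(np.vstack([pts[i] for i in q]).astype(np.float32))
                    cv2.fillConvexPoly(M,(h*16).round().astype(np.int32),1,shift=4)
                return M
            g=onz(c,(xs.mean(),ys.mean()),0.06)
            def iou(P):
                M=sil([P[0],P[1],.04]); return -(M&m).sum()/max(1,(M|m).sum())
            best=minimize(iou,g[:2],method='Nelder-Mead',options=dict(initial_simplex=[g[:2],g[:2]+[.008,0],g[:2]+[0,.008]]))
            print('  fit',best.x.round(4),best.fun.round(3))
cv2.imwrite('pics/w2.png', cv2.resize(p['image'][:,:,::-1],None,fx=1.5,fy=1.5))
```

```text
[ 0.518 -0.015  0.208] [-180.     0.    33.3]
plate 0.57 [230.  56. 287. 189.] 5395 [259.  121.5] [135.  58.] 90.0 [0.573 0.009]
  corners@.04 [[0.6093, 0.0661], [0.639, 0.0208], [0.5328, -0.0535], [0.4999, -0.0034]]
weight_a 0.85 [237.  68. 276. 104.] 1028 [255.  86.] [36. 34.] 90.0 [0.598 0.031]
  corners@.04 [[0.603, 0.0532], [0.6207, 0.0264], [0.5936, 0.0079], [0.5755, 0.0355]]
  fit [0.6307 0.0448] 0.0
weight_a 0.77 [247. 150. 279. 179.] 867 [261.8 161.8] [33.2 31.1] 45.0 [ 0.541 -0.015]
  corners@.04 [[0.5295, 0.0046], [0.5599, -0.0018], [0.5535, -0.0347], [0.5223, -0.0288]]
  fit [0.5775 0.0009] 0.0
notch_end 0.62 [230.  53. 290. 188.] 5483 [259.  121.5] [135.  58.] 90.0 [0.573 0.009]
  corners@.04 [[0.6093, 0.0661], [0.639, 0.0208], [0.5328, -0.0535], [0.4999, -0.0034]]<stdin>:29: RuntimeWarning: overflow encountered in scalar negative
```

View pics/w2.png

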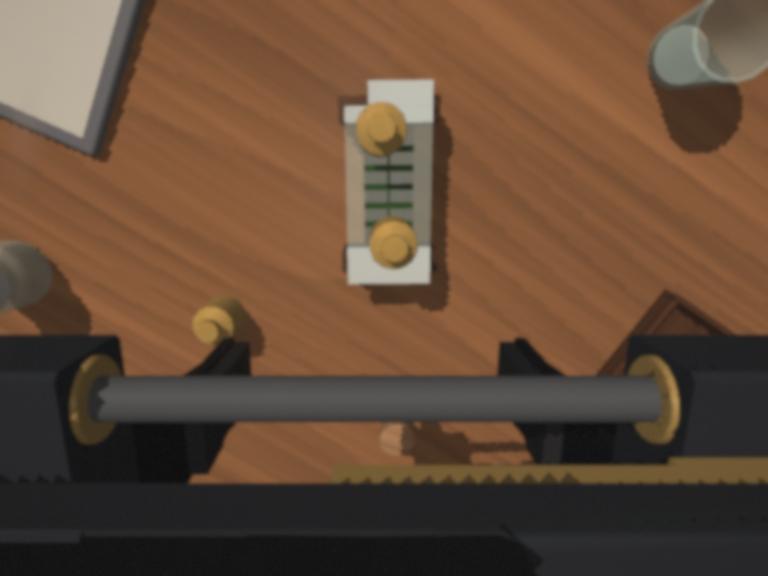

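The closer view shows the plate axis nearly vertical in the image, so its yaw is close to 33°. Weight_b's knob is at (381,126), weight_a's at (394,248), and the spare is at (213,325). Next I'll fix the silhouette fit and triangulate the heights.

```bash
cat >> h.py <<'E'
from scipy.optimize import minimize
_a=np.linspace(0,2*np.pi,40)
def wsil(c,P,shape):
    M=np.zeros(shape,np.uint8)
    for r,z0,z1 in ((.015,0,.034),(.008,.034,.047)):
        h=cv2.convexHull(np.array([proj(c,[P[0]+r*np.cos(a),P[1]+r*np.sin(a),P[2]+z]) for z in (z0,z1) for a in _a],np.float32))
        cv2.fillConvexPoly(M,(h*16).round().astype(np.int32),1,shift=4)
    return M
def wfit(c,m,z):
    ys,xs=np.nonzero(m); g=onz(c,(xs.mean(),ys.mean()),z+.02)[:2]
    f=lambda P:-float((wsil(c,[P[0],P[1],z],m.shape)&m).sum())/float((wsil(c,[P[0],P[1],z],m.shape)|m).sum())
    b=minimize(f,g,method='Nelder-Mead',options=dict(initial_simplex=[g,g+[.008,0],g+[0,.008]]))
    return b.x.round(4),round(-b.fun,3)
E
python3 - <<'E'
from h import *
d1=np.load('w1.npz');d2=np.load('w2.npz'); c1=(d1['K'],d1['T']);c2=(d2['K'],d2['T'])
for n,a,b in (('knob b',(424,138),(381,126)),('knob a',(424,226),(395,248)),('pl BR',(445,260),(431,284)),('pl BL',(383,255),(347,284)),('pl TR',(460,106),(434,80))):
    print(n, tri([(c1,np.array(a)/1.5),(c2,np.array(b)/1.5)]).round(4), onz(c2,np.array(b)/1.5,.04)[:2].round(4))
p=env.read_camera('wrist')
for r in env.regions_of(p,'weight_a')[:2]:
    print(wfit(c2,r['region'].astype(np.uint8),.04))
p=env.read_camera('top'); c=cam(p)
for t in('tray','pad'):
  for r in env.regions_of(p,t)[:3]:
    m=r['region'].astype(np.uint8); ys,xs=np.nonzero(m); mr=cv2.minAreaRect(np.c_[xs,ys].astype(np.float32))
    z=.014 if t=='tray' else .01
    print(t,round(r['conf'],2),onz(c,mr[0],z)[:2].round(3),onz(c,(xs.mean(),ys.mean()),z)[:2].round(3),[onz(c,q,z)[:2].round(3).tolist() for q in cv2.boxPoints(mr)])
E
```

```text
knob b [0.5953 0.0309 0.1052] [0.5994 0.0327]
knob a [ 0.5465 -0.0097  0.105 ] [ 0.5393 -0.0184]
pl BR [ 0.5333 -0.051   0.0489] [ 0.5322 -0.0531]
pl BL [ 0.5045 -0.0033  0.0582] [ 0.5004 -0.0047]
pl TR [0.6441 0.0199 0.0235] [0.6402 0.0201]
(array([ 0.5426, -0.013 ]), np.float64(0.863))
(array([0.5932, 0.0301]), np.float64(0.892))
tray 0.82 [ 0.36  -0.437] [ 0.36  -0.438] [[0.439, -0.372], [0.438, -0.512], [0.283, -0.502], [0.284, -0.364]]
tray 0.65 [ 0.549 -0.281] [ 0.549 -0.281] [[0.623, -0.214], [0.628, -0.348], [0.476, -0.347], [0.471, -0.215]]
pad 0.97 [0.534 0.268] [0.535 0.268] [[0.603, 0.347], [0.622, 0.213], [0.467, 0.189], [0.449, 0.322]]
pad 0.59 [0.497 0.479] [0.498 0.479] [[0.572, 0.549], [0.572, 0.415], [0.423, 0.409], [0.423, 0.541]]
pad 0.33 [ 0.363 -0.237] [ 0.363 -0.237] [[0.382, -0.214], [0.391, -0.25], [0.345, -0.26], [0.336, -0.224]]
```

{"api": "apply_moves", "payload": {"targets": [[[12, 1, -40], [0, 0, 0]], [[24, 2, -80], [0, 0, 0]], [[24, 2, -80], [0, 0, 0]], [[24, 2, -115], [0, 0, 0]], [[24, 2, -145], [0, 0, 0]], [[24, 2, -160], [0, 0, 0]], [[24, 2, -160], [0, 0, 0]]], "hand": 50}}

```text
time_s: 4.7
tool_pos: [0.5407, -0.0137, 0.0469]
tool_rot: [-179.9, 0.2, 33.3]
force: [-0.2, 0.6, -0.2]
grip_width: 0.0509
```

{"api": "apply_moves", "payload": {"targets": [[[0, 0, 0], [0, 0, 0]], [[0, 0, 0], [0, 0, 0]], [[0, 0, 0], [0, 0, 0]], [[0, 0, 0], [0, 0, 0]], [[0, 0, 0], [0, 0, 0]]], "hand": 15, "squeeze": 25}}

```text
time_s: 5.2
tool_pos: [0.5428, -0.0136, 0.0489]
tool_rot: [180.0, -0.1, 33.3]
force: [-0.7, 0.2, 6.2]
grip_width: 0.0287
```

{"api": "apply_moves", "payload": {"targets": [[[0, 0, 30], [0, 0, 0]], [[0, 0, 70], [0, 0, 0]], [[-3, -30, 90], [0, 0, -0.07]], [[-8, -75, 90], [0, 0, -0.17]], [[-13, -120, 90], [0, 0, -0.27]], [[-18, -165, 90], [0, 0, -0.37]], [[-23, -210, 90], [0, 0, -0.47]], [[-27, -250, 90], [0, 0, -0.58]]]}}

```text
time_s: 6.0
tool_pos: [0.5138, -0.266, 0.1376]
tool_rot: [180.0, 0.0, -0.3]
force: [0.1, -0.6, -2.7]
grip_width: 0.0292
```

{"api": "apply_moves", "payload": {"targets": [[[0, -17, 0], [0, 0, 0]], [[0, -17, 0], [0, 0, 0]], [[0, -17, -30], [0, 0, 0]], [[0, -17, -30], [0, 0, 0]], [[0, -17, -30], [0, 0, 0]]]}}

```text
time_s: 6.5
tool_pos: [0.5146, -0.2789, 0.1071]
tool_rot: [-179.9, 0.1, 0.2]
force: [0.6, -0.0, -1.6]
grip_width: 0.0291
```

Run:
```python
from h import *
o=env.get_obs(); p=env.read_camera('wrist'); c=cam(p,o)
print(o['tool_pos'].round(4),o['tool_rot'].round(1),o['force'].round(1),o['grip_width'],o['qpos'].round(0))
for t in('tray','weight_a'):
  for r in env.regions_of(p,t)[:3]:
    m=r['region'].astype(np.uint8); ys,xs=np.nonzero(m); mr=cv2.minAreaRect(np.c_[xs,ys].astype(np.float32))
    print(t,round(r['conf'],2),r['rect'],onz(c,mr[0],.018)[:2].round(3),[onz(c,q,.018)[:2].round(3).tolist() for q in cv2.boxPoints(mr)])
cv2.imwrite('pics/w3.png', cv2.resize(p['image'][:,:,::-1],None,fx=1.5,fy=1.5))
```

```text
[ 0.5146 -0.2789  0.1071] [-1.799e+02  1.000e-01  2.000e-01] [ 0.6 -0.  -1.6] 0.029098214255387358 [ -9.  19.  42. 102. -14.  65. -53.]
tray 0.83 [164.1, 50.6, 342.6, 248.3] [ 0.555 -0.281] [[0.624, -0.216], [0.625, -0.344], [0.476, -0.356], [0.474, -0.208]]
tray 0.66 [449.5, 283.9, 502.7, 324.2] [ 0.424 -0.475] [[0.406, -0.455], [0.443, -0.45], [0.442, -0.494], [0.404, -0.5]]
weight_a 0.79 [218.4, 216.1, 278.3, 295.8] [ 0.471 -0.28 ] [[0.499, -0.249], [0.51, -0.295], [0.441, -0.312], [0.428, -0.263]]
```

View pics/w3.png

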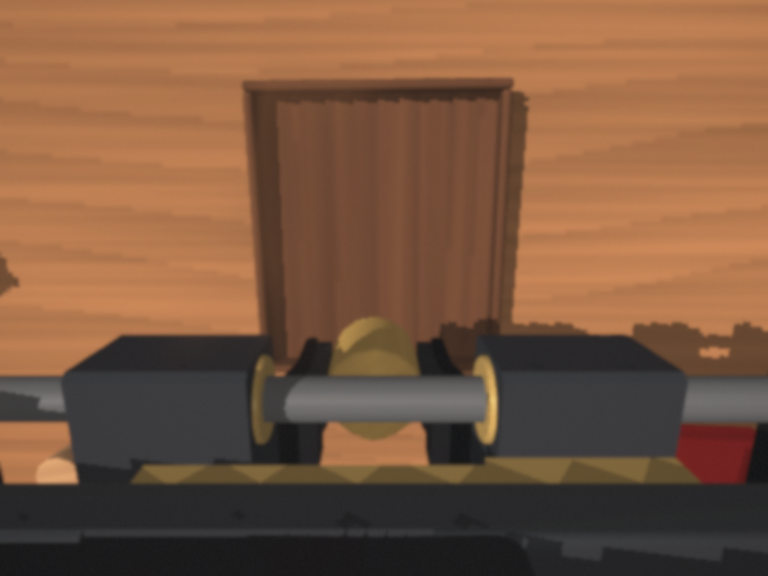

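The weight is held upright between the fingers, and the tray below is square to the axes with its far wall at x=0.624. I'll lower it.

{"api": "apply_moves", "payload": {"targets": [[[0, -2, -40], [0, 0, 0]], [[0, -2, -70], [0, 0, 0]], [[0, -2, -85], [0, 0, 0]], [[0, -2, -91], [0, 0, 0]], [[0, -2, -93], [0, 0, 0]], [[0, -2, -93], [0, 0, 0]]]}}

```text
time_s: 7.25
tool_pos: [0.5158, -0.2832, 0.0158]
tool_rot: [180.0, -0.1, 0.1]
force: [0.1, 0.4, -2.5]
grip_width: 0.0294
```

{"api": "apply_moves", "payload": {"targets": [[[0, 0, -1], [0, 0, 0]], [[0, 0, -2], [0, 0, 0]], [[0, 0, -2], [0, 0, 0]]]}}

```text
time_s: 7.55
tool_pos: [0.5158, -0.2831, 0.014]
tool_rot: [180.0, -0.1, 0.0]
force: [-1.8, 0.2, 3.9]
grip_width: 0.0293
```

{"api": "apply_moves", "payload": {"targets": [[[0, 0, 0], [0, 0, 0]], [[0, 0, 0], [0, 0, 0]], [[0, 0, 0], [0, 0, 0]], [[0, 0, 20], [0, 0, 0]], [[0, 0, 60], [0, 0, 0]], [[0, 0, 105], [0, 0, 0]], [[0, 15, 140], [0, 0, 0.05]], [[0, 45, 165], [0, 0, 0.1]]], "hand": 50}}

```text
time_s: 8.35
tool_pos: [0.5148, -0.2406, 0.1804]
tool_rot: [179.8, -0.1, 5.6]
force: [0.9, 0.5, 1.7]
grip_width: 0.05
```

{"api": "apply_moves", "payload": {"targets": [[[7, 38, 0], [0, 0, 0.08]], [[14, 83, 0], [0, 0, 0.16]], [[21, 128, 0], [0, 0, 0.24]], [[28, 173, 0], [0, 0, 0.32]], [[35, 213, 0], [0, 0, 0.4]], [[35, 243, 0], [0, 0, 0.48]], [[35, 243, 0], [0, 0, 0.48]], [[35, 243, 0], [0, 0, 0.48]]]}}

```text
time_s: 9.15
tool_pos: [0.5495, 0.0052, 0.1773]
tool_rot: [180.0, 0.1, 33.3]
force: [0.3, 0.5, 0.5]
grip_width: 0.0501
```

Run:
```python
from h import *
o=env.get_obs(); p=env.read_camera('wrist'); c=cam(p,o)
print(o['tool_pos'].round(4),o['tool_rot'].round(1),o['grip_width'],o['qpos'].round(0))
for t in('plate','weight_a'):
  for r in env.regions_of(p,t)[:3]:
    m=r['region'].astype(np.uint8); ys,xs=np.nonzero(m); mr=cv2.minAreaRect(np.c_[xs,ys].astype(np.float32))
    print(t,round(r['conf'],2),np.array(r['rect']).round(),onz(c,mr[0],.04)[:2].round(4),[onz(c,q,.04)[:2].round(3).tolist() for q in cv2.boxPoints(mr)])
    if t=='weight_a': print(wfit(c,m,.04))
im=[p['image']]
p=env.read_camera('top'); c=cam(p)
for r in env.regions_of(p,'weight_a')[:3]:
    print(round(r['conf'],2),wfit(c,r['region'].astype(np.uint8),.005))
im.append(p['image']); cv2.imwrite('pics/w4.png', cv2.resize(np.vstack(im)[:,:,::-1],None,fx=.78,fy=.78)[:,:])
```

```text
[0.5495 0.0052 0.1773] [1.80e+02 1.00e-01 3.33e+01] 0.05005407844778798 [-30.   8.  30. 102.  -4.  71. -56.]
plate 0.82 [228.  96. 291. 235.] [0.5733 0.0095] [[0.609, 0.067], [0.64, 0.021], [0.533, -0.054], [0.5, -0.003]]
weight_a 0.68 [236. 114. 273. 148.] [0.5943 0.0294] [[0.582, 0.048], [0.612, 0.042], [0.606, 0.01], [0.576, 0.017]]
(array([0.5963, 0.0301]), np.float64(0.881))
```

View pics/w4.png

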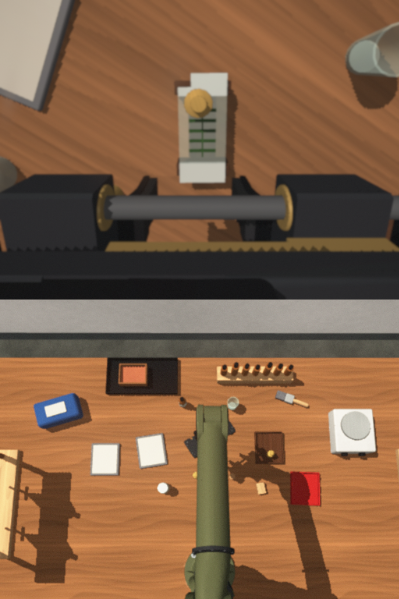

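The plate is undisturbed with only weight_b on it, and weight_a stands in the tray at about (270,454). I'll grasp weight_b.

{"api": "apply_moves", "payload": {"targets": [[[25, 14, -20], [0, 0, 0]], [[45, 25, -45], [0, 0, 0]], [[45, 25, -60], [0, 0, 0]], [[45, 25, -90], [0, 0, 0]], [[45, 25, -118], [0, 0, 0]], [[45, 25, -129], [0, 0, 0]], [[45, 25, -129], [0, 0, 0]]]}}

```text
time_s: 10.1
tool_pos: [0.5932, 0.0293, 0.0471]
tool_rot: [-179.9, 0.2, 33.2]
force: [-0.1, 0.5, 0.1]
grip_width: 0.05
```

{"api": "apply_moves", "payload": {"targets": [[[0, 0, 0], [0, 0, 0]], [[0, 0, 0], [0, 0, 0]], [[0, 0, 0], [0, 0, 0]], [[0, 0, 0], [0, 0, 0]], [[0, 0, 0], [0, 0, 0]]], "hand": 15, "squeeze": 25}}

```text
time_s: 10.6
tool_pos: [0.5957, 0.0305, 0.0499]
tool_rot: [180.0, -0.1, 33.3]
force: [-1.1, 0.3, 4.9]
grip_width: 0.0293
```

{"api": "apply_moves", "payload": {"targets": [[[0, 0, 30], [0, 0, 0]], [[0, 0, 70], [0, 0, 0]], [[-1, -25, 90], [0, 0, -0.07]], [[-3, -70, 90], [0, 0, -0.16]], [[-5, -115, 90], [0, 0, -0.25]], [[-7, -160, 90], [0, 0, -0.34]], [[-9, -205, 90], [0, 0, -0.43]], [[-11, -250, 90], [0, 0, -0.52]]]}}

```text
time_s: 11.4
tool_pos: [0.5831, -0.221, 0.1381]
tool_rot: [-180.0, 0.0, 3.3]
force: [0.4, -0.1, -2.7]
grip_width: 0.0295
```

{"api": "apply_moves", "payload": {"targets": [[[-1, -40, 0], [0, 0, -0.06]], [[-2, -62, 0], [0, 0, -0.06]], [[-2, -62, 0], [0, 0, -0.06]], [[-2, -62, -30], [0, 0, -0.06]], [[-2, -62, -65], [0, 0, -0.06]], [[-2, -62, -95], [0, 0, -0.06]], [[-2, -62, -112], [0, 0, -0.06]], [[-2, -62, -112], [0, 0, -0.06]]]}}

```text
time_s: 12.2
tool_pos: [0.5801, -0.2794, 0.0235]
tool_rot: [-179.9, 0.3, 0.1]
force: [-0.0, -0.5, -1.8]
grip_width: 0.0295
```

{"api": "apply_moves", "payload": {"targets": [[[0, 0, -5], [0, 0, 0]], [[0, 0, -8], [0, 0, 0]], [[0, 0, -10], [0, 0, 0]], [[0, 0, -10], [0, 0, 0]]]}}

```text
time_s: 12.6
tool_pos: [0.5823, -0.2818, 0.0173]
tool_rot: [180.0, -0.1, 0.0]
force: [0.1, -0.3, -2.8]
grip_width: 0.0296
```

{"api": "apply_moves", "payload": {"targets": [[[0, 0, -1], [0, 0, 0]], [[0, 0, -2], [0, 0, 0]], [[0, 0, -3], [0, 0, 0]], [[0, 0, -3], [0, 0, 0]]]}}

```text
time_s: 13.0
tool_pos: [0.5822, -0.2818, 0.0149]
tool_rot: [-180.0, -0.0, 0.0]
force: [-2.7, 1.7, 5.8]
grip_width: 0.0293
```

{"api": "apply_moves", "payload": {"targets": [[[0, 0, 0], [0, 0, 0]], [[0, 0, 0], [0, 0, 0]], [[0, 0, 0], [0, 0, 0]], [[0, 0, 20], [0, 0, 0]], [[0, 0, 60], [0, 0, 0]], [[0, 0, 105], [0, 0, 0]], [[-3, 15, 140], [0, 0, 0.05]], [[-6, 45, 165], [0, 0, 0.1]]], "hand": 50}}

```text
time_s: 13.8
tool_pos: [0.5758, -0.2402, 0.1817]
tool_rot: [179.8, -0.2, 5.6]
force: [0.9, 0.3, -0.0]
grip_width: 0.0499
```

{"api": "apply_moves", "payload": {"targets": [[[-5, 38, 0], [0, 0, 0.08]], [[-10, 83, 0], [0, 0, 0.16]], [[-15, 128, 0], [0, 0, 0.24]], [[-20, 173, 0], [0, 0, 0.32]], [[-25, 213, 0], [0, 0, 0.4]], [[-27, 242, 0], [0, 0, 0.48]], [[-27, 242, 0], [0, 0, 0.48]], [[-27, 242, 0], [0, 0, 0.48]]], "hand": 85}}

```text
time_s: 14.6
tool_pos: [0.5491, 0.0052, 0.1786]
tool_rot: [179.9, 0.0, 33.3]
force: [-0.3, -0.5, -1.1]
grip_width: 0.0843
```

Run:
```python
from h import *
o=env.get_obs(); p=env.read_camera('wrist'); c=cam(p,o)
print(o['tool_pos'].round(4),o['tool_rot'].round(1),o['grip_width'],o['qpos'].round(0))
for t in('plate','weight_a'):
  for r in env.regions_of(p,t)[:3]:
    m=r['region'].astype(np.uint8); ys,xs=np.nonzero(m); mr=cv2.minAreaRect(np.c_[xs,ys].astype(np.float32))
    print(t,round(r['conf'],2),np.array(r['rect']).round(),onz(c,mr[0],.04)[:2].round(4),[onz(c,q,.04)[:2].round(3).tolist() for q in cv2.boxPoints(mr)])
a=p['image']
p=env.read_camera('scene'); c=cam(p)
for t in('weight_a','tray'):
  for r in env.regions_of(p,t)[:4]:
    print(t,round(r['conf'],2),np.array(r['rect']).round(),wfit(c,r['region'].astype(np.uint8),.005) if t=='weight_a' else '')
cv2.imwrite('pics/w5.png', np.hstack([cv2.resize(a,(400,300)),cv2.resize(p['image'][130:220,110:230],(400,300),interpolation=cv2.INTER_CUBIC)])[:,:,::-1])
```

```text
[0.5491 0.0052 0.1786] [179.9   0.   33.3] 0.08429932653970555 [-31.   8.  30. 102.  -4.  71. -56.]
plate 0.77 [230.  93. 289. 234.] [0.5735 0.0092] [[0.5, -0.003], [0.609, 0.066], [0.639, 0.021], [0.534, -0.054]]
weight_a 0.58 [169. 155. 176. 168.] (array([ 0.5148, -0.285 ]), np.float64(0.763))
weight_a 0.43 [153. 169. 164. 180.] (array([ 0.5827, -0.2825]), np.float64(0.868))
tray 0.75 [134. 103. 192. 145.] 
tray 0.59 [134. 147. 197. 193.] 
tray 0.35 [327. 170. 344. 197.]
```

View pics/w5.png

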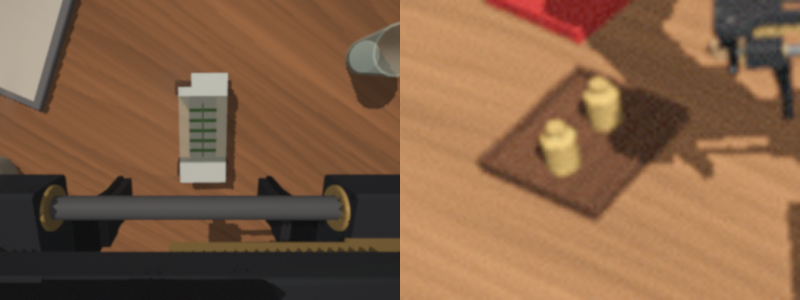

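Both weights stand upright in the tray (crop (603,105) and (560,148)), and the plate is clear on the cradle. I'll descend to grip it mid-length across its width.

{"api": "apply_moves", "payload": {"targets": [[[12, 2, -40], [0, 0, 0.01]], [[23, 3, -80], [0, 0, 0.01]], [[23, 3, -95], [0, 0, 0.01]], [[23, 3, -120], [0, 0, 0.01]], [[23, 3, -145], [0, 0, 0.01]], [[23, 3, -160], [0, 0, 0.01]], [[23, 3, -160], [0, 0, 0.01]]], "hand": 87}}

```text
time_s: 15.6
tool_pos: [0.5701, 0.0078, 0.017]
tool_rot: [-179.9, 0.2, 33.8]
force: [-0.1, -0.1, 0.3]
grip_width: 0.0871
```

{"api": "apply_moves", "payload": {"targets": [[[0, 0, 0], [0, 0, 0]], [[0, 0, 0], [0, 0, 0]], [[0, 0, 0], [0, 0, 0]], [[0, 0, 0], [0, 0, 0]], [[0, 0, 0], [0, 0, 0]], [[0, 0, 0], [0, 0, 0]]], "hand": 40, "squeeze": 25}}

```text
time_s: 16.2
tool_pos: [0.5722, 0.0084, 0.0191]
tool_rot: [180.0, -0.0, 33.9]
force: [-0.4, 0.0, 3.1]
grip_width: 0.0553
```

{"api": "apply_moves", "payload": {"targets": [[[0, 0, 10], [0, 0, 0]], [[0, 0, 30], [0, 0, 0]], [[0, 0, 60], [0, 0, 0]], [[0, 0, 90], [0, 0, 0]], [[0, 0, 120], [0, 0, 0]], [[0, 0, 150], [0, 0, 0]], [[0, 0, 150], [0, 0, 0]], [[0, 0, 150], [0, 0, 0]]], "squeeze": 30}}

```text
time_s: 17.0
tool_pos: [0.5721, 0.0082, 0.1694]
tool_rot: [180.0, -0.1, 33.8]
force: [0.5, 0.2, -1.3]
grip_width: 0.0557
```

Run:
```python
from h import *
o=env.get_obs(); print(o['qpos'].round(0), o['tool_pos'].round(3),o['grip_width'])
n=np.deg2rad(33.9); th=np.deg2rad(35)
# rotation vector that raises the notch end: axis = n x z
print('tilt rotvec', (th*np.cross([np.cos(n),np.sin(n),0],[0,0,1])).round(3))
# final: tool rot at plate yaw psi, then tilt; TCP for plate centre at pad, z .18
for psi in (20,27,34):
    a=np.deg2rad(psi); k=np.cross([np.cos(a),np.sin(a),0],[0,0,1]); Rt=R.from_rotvec(th*k)
    tool=Rt*R.from_euler('xyz',[180,0,psi],degrees=True); zt=tool.as_matrix()[:,2]
    print(psi,(th*k).round(3),'tcp',(np.array([.534,.267,.18])+.019*zt).round(3),'zt',zt.round(2))
```

```text
[-30.  11.  31. 100.  -6.  70. -54.] [0.572 0.008 0.169] 0.05568760200377976
tilt rotvec [ 0.341 -0.507  0.   ]
20 [ 0.209 -0.574  0.   ] tcp [0.544 0.271 0.164] zt [ 0.54  0.2  -0.82]
27 [ 0.277 -0.544  0.   ] tcp [0.544 0.272 0.164] zt [ 0.51  0.26 -0.82]
34 [ 0.342 -0.506  0.   ] tcp [0.543 0.273 0.164] zt [ 0.48  0.32 -0.82]
```

{"api": "apply_moves", "payload": {"targets": [[[-2, 15, 5], [0, 0, 0]], [[-6, 50, 15], [0, 0, 0]], [[-10, 90, 25], [0, 0, 0]], [[-14, 130, 25], [0, 0, 0]], [[-19, 170, 25], [0, 0, 0]], [[-23, 210, 25], [0, 0, 0]], [[-27, 245, 25], [0, 0, 0]], [[-29, 262, 25], [0, 0, 0]]]}}

```text
time_s: 17.8
tool_pos: [0.5404, 0.2743, 0.1915]
tool_rot: [-179.9, 0.2, 34.1]
force: [-1.1, 1.1, -1.3]
grip_width: 0.0553
```

{"api": "apply_moves", "payload": {"targets": [[[0, 1, -3], [0.04, -0.06, 0]], [[0, 2, -6], [0.1, -0.148, 0]], [[0, 2, -9], [0.16, -0.237, 0]], [[0, 2, -12], [0.22, -0.326, 0]], [[0, 2, -15], [0.28, -0.415, 0]], [[0, 2, -18], [0.341, -0.507, 0]], [[0, 2, -18], [0.341, -0.507, 0]], [[0, 2, -18], [0.341, -0.507, 0]]]}}

```text
time_s: 18.6
tool_pos: [0.5427, 0.2712, 0.1751]
tool_rot: [-179.9, -34.8, 33.8]
force: [1.6, 1.7, -0.1]
grip_width: 0.0555
```

Run:
```python
from h import *
o=env.get_obs(); print(o['qpos'].round(0), o['tool_pos'].round(3),o['tool_rot'].round(1),o['grip_width'],o['force'].round(1))
ims=[]
for n in('wrist','scene','top'):
    p=env.read_camera(n); c=cam(p,o); ims.append(p['image'])
    for t in('plate','weight_a'):
        for r in env.regions_of(p,t)[:3]:
            x0,y0,x1,y1=r['rect']; u=((x0+x1)/2,(y0+y1)/2)
            print(n,t,round(r['conf'],2),np.array(r['rect']).round(),onz(c,u,.18)[:2].round(3))
cv2.imwrite('pics/w6.png', np.hstack([cv2.resize(ims[0],(400,300)),cv2.resize(ims[1][90:300,120:400],(400,300),interpolation=cv2.INTER_CUBIC)])[:,:,::-1])
```

```text
[-48.  -9.  20. 125.  -2.  28. -82.] [0.543 0.271 0.175] [-179.9  -34.8   33.8] 0.05547117967118649 [ 1.6  1.7 -0.1]
wrist plate 0.77 [184. 125. 317. 310.] [0.554 0.278]
wrist weight_a 0.55 [182. 122. 317. 312.] [0.554 0.279]
scene plate 0.8 [336. 185. 368. 204.] [0.524 0.278]
scene weight_a 0.66 [136. 147. 197. 196.] [ 0.675 -0.148]
scene weight_a 0.45 [167. 154. 176. 169.] [ 0.639 -0.159]
top plate 0.75 [169. 167. 187. 188.] [0.563 0.29 ]
top weight_a 0.51 [342. 194. 351. 205.] [ 0.493 -0.248]
top weight_a 0.38 [340. 178. 351. 186.] [ 0.549 -0.248]
```

View pics/w6.png

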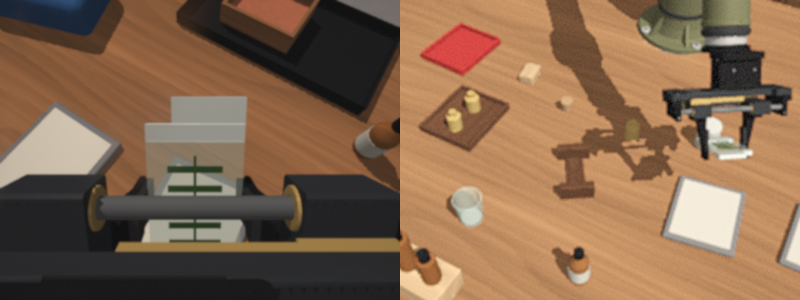

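In the wrist view the plate is held, with its notched end at the top, edge at (172–246, 97). The scene view shows it over the near pad, with both weights in the tray. I'll check the plate's slope against a projection of its corners, then finish.

Run:
```python
from h import *
o=env.get_obs(); p=env.read_camera('wrist'); K,T=cam(p,o)
W=np.eye(4); W[:3,:3]=R.from_euler('xyz',o['tool_rot'],degrees=True).as_matrix(); W[:3,3]=o['tool_pos']
for slip in (-10,-5,0,5,10):   # extra rotation of the plate about the jaw axis, deg
    s=np.deg2rad(slip); f=lambda x,y,z:(W@[*(R.from_rotvec([0,s,0]).apply([x,0,z])+[0,y,-.019]),1])[:3]
    print(slip,[(proj((K,T),f(x,y,-.003))*[400/512,300/384]).round(0).tolist() for x,y in((.065,.028),(.065,-.013),(.05,-.028))],'slope',np.rad2deg(np.arcsin((f(.065,0,0)-f(0,0,0))[2]/.065)).round(1),'centre',f(0,0,0).round(3))
print(o['joint_velocities'].round(2).max(), o['force'].round(1), o['time_s'])
```

```text
-10 [[243.0, 94.0], [172.0, 94.0], [146.0, 120.0]] slope 25.0 centre [0.534 0.266 0.191]
-5 [[245.0, 93.0], [171.0, 93.0], [145.0, 121.0]] slope 30.0 centre [0.534 0.266 0.191]
0 [[247.0, 93.0], [170.0, 94.0], [144.0, 122.0]] slope 35.0 centre [0.534 0.266 0.191]
5 [[249.0, 95.0], [169.0, 95.0], [142.0, 124.0]] slope 40.0 centre [0.534 0.266 0.191]
10 [[252.0, 97.0], [168.0, 97.0], [140.0, 126.0]] slope 45.0 centre [0.534 0.266 0.191]
0.56 [ 0.5  0.4 -1.5] 19.05
```

{"api": "apply_moves", "payload": {"targets": [[[0, 0, -4], [0, 0, 0]], [[0, 0, -9], [0, 0, 0]], [[0, 0, -9], [0, 0, 0]], [[0, 0, -9], [0, 0, 0]], [[0, 0, -9], [0, 0, 0]], [[0, 0, -9], [0, 0, 0]], [[0, 0, -9], [0, 0, 0]], [[0, 0, -9], [0, 0, 0]]]}}

```text
time_s: 19.9
tool_pos: [0.5429, 0.2723, 0.1668]
tool_rot: [-180.0, -35.0, 33.8]
force: [-0.1, -0.1, 0.4]
grip_width: 0.0551
```

Run:
```python
from h import *
o=env.get_obs(); print(o['tool_pos'].round(3),o['tool_rot'].round(1),o['grip_width'],o['joint_velocities'].round(2))
print(env.sign_off())
```

```text
[0.543 0.272 0.167] [-180.   -35.    33.8] 0.05510864923170612 [ 0.04 -0.06 -0.02  0.03 -0.02  0.02 -0.03]
the job is handed in; nothing more can be done
None
```

The job is handed in at about 20 s of the 61 s limit. Both weights are in the tray, and the gripper is holding the plate over the nearer white pad. The hand-in returned no verdict.

- **Weights:** they stand upright at about (0.515, -0.285) and (0.583, -0.283), with the tray centred near (0.549, -0.281). I checked this in the scene view after release, and the last scene view still showed both there.
- **Plate:** I gripped it mid-length across its width and took it to about (0.534, 0.267), within a few millimetres of the pad's measured centre. Its centre is about 0.18 m above the table.
- **Slope:** the notched end is high. The tool is tilted 35°; the last wrist view put the plate itself at about 32–35°, so any slip in the fingers is slight. I took that view before a final 9 mm lowering.
- **Steadiness:** the fingers stayed about 55 mm apart on the 56 mm plate, and joint speeds were about zero when I handed in.
- **Bystanders:** I never touched the spare weight or the others, but I did not measure their positions again at the end.
- **Disagreement:** heights triangulated from my first two wrist views were rough. The plate came out at 24–58 mm against about 40 mm, and the knobs at 105 mm against 87 mm. I used the stated heights instead, and the contact forces when setting the weights down agreed with them.

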